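# Fit and tension a pruning-saw blade

## Robot

A 6-joint arm with a two-finger parallel gripper is mounted at the origin on the work surface. World frame = base frame: x ahead of the robot, y to its left, z up, the work surface at z = 0. Lengths are in m, angles in rad, forces in N, time in s.
With the tool pointing down it reaches from about 0.325 to 0.775 m from the base axis. Payload 5.5 kg.
Tool frame: the origin (TCP) lies at the very end of the fingers, on their centre line; the grasp point (between the pads) lies 19 mm behind it; z points along the fingers, y is the direction in which the jaws open and shut (so a half turn about z gives the same grasp; the last joint's range is limited). The gripper opens to 88 mm and grips with 3 to 60 N. Pads are 20 mm wide; open, the fingers measure 115 mm over their backs; the gripper's body (75 mm by 178 mm) begins 61 mm behind the grasp point.
Start: joints at [1.236, 0.091, 1.231, -0, 1.82, -0.057], TCP at [0.165, 0.577, 0.187] pointing down, gripper open.
Joint ranges: [-2.87, 2.87], [-0.86, 2.18], [0.17, 2.46], [-1.51, 4.65], [0.06, 2.69], [-2.65, 2.65]. Speed limits (rad/s): [2.57, 2.57, 3.01, 3.14, 3.14, 3.14].

## Interface

Orientations are given as a unit quaternion [x, y, z, w].
In Python, from rig import arm gives the robot as it stands.
- The arm moves only by the tool play_rows, never from a script. Its argument "increments" is a list that holds one entry, the list of rows, each a list of 7 numbers: the finger opening in mm, from 0 to 87.8, then the shift along the tool's x, y, z in units of 50 mm (1.0 is 50 mm), then the turn, a rotation vector about the tool's x, y, z in units of 5 degrees (1.0 is 5 degrees). A call has 1 to 10 rows; each row shifts and turns the commanded pose from where the row before left it, along the tool's axes as they then stand; what a row does not reach is not made up. A row lasts 1/8 s, in which the tool goes at most 62.5 mm and 10.7 degrees, less where a joint would pass 70% of its speed; a pose out of reach is approached as far as the arm can. A call is refused whole if a number of a shift passes 1 or a number of a turn 1, either way. A call with a gripper value outside its range is refused whole. The fingers move at their own pace and stop on an object; "squeeze" is the grip in N (left out, the last holds). Time passes only in rows, so rows that do not move let the fingers close. It gives the time, the measured TCP pose, the force and the opening at its end, in the units of the state.
- arm.get_state(): the state, without advancing time (a new reading comes with each control period).
- arm.capture(name): name is "scene" or "top" or "wrist"; returns a dict with "img" (400x640x3 uint8, blue, green, red), "mtx" (3x3 intrinsics, pixels), "R" (3x3) and "t" (3): a world point X has camera coordinates R X + t. Camera axes: x right, y down, z forward; pixel columns grow to the right and rows downward; lengths in m; the calibration is good to about 2 mm. A picture is of the moment at which its call begins. There is no depth.
- arm.job_done(): hands the job in, once; it reports no verdict.
Trained networks look in a picture, given as the dict that the camera call returned (one of the last four; its "shot" number tells which), for a name from the list of things; names that differ only in an ending like _2 or _b are one class to them, and where a whole thing is asked for, a point or a joint stands for the part that bears it (a point fixed in the world has none). Each returns a list of dicts, best first, with "score" (0 to 1); they miss things now and then, are a little off and sometimes report something else, mostly with a low value. They report only what shows in the picture. A call takes as long as a camera call.
- arm.recognise(thing, picture): "at" ([column, row] in pixels, amid what is visible of it).
- arm.cut_out(thing, picture): "mask" (400x640 bool, what is visible of it) and "at" ([column, row] in pixels, amid what is visible of it).
- arm.landmark_of(thing, picture): "at" ([column, row] in pixels: a listed point, or the origin of a listed thing).
The state is a dict: "clock": time; "qpos": joint angles; "joint_vel": joint speeds; "tau": joint torques, N m; "ee_pos": TCP position; "tool_rot": TCP orientation; "contact_force": force on the tool from outside, world axes, zero at the start; "wrist_torque": the same for the moment, N m; "opening": opening from 0.0 (shut) to 1.0 (fully open).
Only numpy, scipy, OpenCV 4.12 (cv2) and the standard library are available. Lean on these libraries where they do the work, as an engineer would, in place of code of your own. Each camera call takes 0.05 s, during which the arm holds its last target. There are 200 camera calls.

## Task

Fit the loose blade into the bow saw lying on the potting table: set the eyes at its two ends over the saw's two upright pins so that it lies flat on both seats, and let go of it. Then wind the tension wheel clockwise by its crank until the resistance at the crank has risen from the 11 N or so of the slack wheel to a firm 17 N, without overstraining the blade, and let go so that it stays taut. Leave the watering can, clay pot, weeder and spool where they are.

Things in the scene. Friction and masses are not known exactly. Their poses are not given: they have to be found in the camera images.
- saw: Bow saw lying on its side, fixed. Origin on the mat, on the blade line midway between the nominal pins; z up, y along the blade line towards the tension wheel, x towards the bow (20 mm tube, 195 mm out, 58 mm high). Two flat seats, tops at z = 60 mm, each with an upright pin 8 mm thick, 18 mm tall, at x = 0: fixed pin y = -147 mm, sliding one y = +133 to +147 mm at the start. Open space between.
- anchor: Fixed seat of the saw with its pin (34 x 50 mm); origin at the foot of the pin, on the seat's top; axes as the saw's. The other seat, alike, is drawn away from it (+y), 8 mm per radian, as the wheel is wound clockwise: the first 1.2 rad at least are slack, at most 3.1 rad; then the push at the crank rises smoothly, 6 to 9 N per radian.
- blade: Loose steel blade, 332 (y) x 34 (x) x 4 mm, 0.2 kg, origin at its centre; starts flat on a batten 26 mm wide, 28 mm high. An eye at each end: slot 16 (x) x 36 mm (y), centred 138 mm from the origin. Centred over the saw's origin, y along the saw's (either way round), both eyes clear the pins by 4 mm sideways and at least 5 mm lengthways; seated, its centre is at z = 62 mm in the saw's frame.
- hub (a point): Point on the upright axis of the tension wheel (bare metal, three spokes, 116 mm in diameter, top of rim 96 mm above the mat), level with crank_mid; in the saw's frame x = 0, y = 235, z = 126 mm. Clockwise from above tightens; a friction brake keeps the wheel where it is left.
- crank_mid (a point): Middle of the crank: upright wooden handle on the wheel, 50 mm from its axis, 22 mm thick, 48 mm tall. It spins freely, so a gripper may carry it round without turning. Push along the circle while turning: about 11 N slack, 17 N (a rise of 6 N) rightly taut (15.5 to 20 passes), overstrained from 21.5 N. Read at a standstill it can be up to 4 N less: compare with the slack reading taken alike.
- can: Orange watering can, about 140 mm wide and 200 mm tall, origin under its centre; leave alone. (Farther off: a blue pot, a seedling tray, boxes.)
- clay_pot: Small clay pot, 60 mm wide, 53 mm tall, standing inside the bow; leave alone.
- weeder: Hand weeder, 300 mm long, lying on the mat; leave alone.
- spool: Wooden spool, 60 mm wide and tall; leave alone.

How it is judged:
On the way, in this order (a step that is already met when the one before it is completed fails the run):
1. the blade lies released on both seats with its eyes over the pins, still slack (z of blade in the frame of saw between 0.059 and 0.0645 m and x of blade in the frame of saw between -0.007 and 0.007 m and horizontal distance between blade and saw below 0.017 m and angle between the y axis of blade and the y axis of saw, either way round below 0.06 rad and angle between blade's own z axis and vertical below 0.02 rad and contact force between the fingers and blade below 0.2 N and contact force between anchor and blade below 15 N), for 0.2 s.
2. the blade is pulled taut to the right tension (26 to 58 N on the fixed pin) (contact force between anchor and blade between 26 and 58 N), for 0.2 s.
At the end, for the whole second after the job is handed in: The blade lies flat on both seats with its eyes over the pins (centre 59 to 64.5 mm above the saw's origin, within 17 mm of it in plan, level to 0.02 rad, along the blade line to 0.06 rad), at rest, under a tension of 26 to 58 N at the fixed pin (38 N when the crank takes 17 N) (all of step 2 and z of blade in the frame of saw between 0.059 and 0.0645 m and horizontal distance between blade and saw below 0.017 m and angle between the y axis of blade and the y axis of saw, either way round below 0.06 rad and angle between blade's own z axis and vertical below 0.02 rad and linear speed of blade below 0.01 m/s); the robot touches nothing.
It fails at once if the blade is overstrained: more than 66 N on the fixed pin (contact force between anchor and blade above 66 N).
It fails at once if the can, clay pot, weeder or spool is shifted by more than 30 mm (distance of any of can, clay_pot, weeder, spool from where it was at the start of the episode above 0.03 m).
It also fails if it takes over 64 s, if anything falls off the work surface, if the arm or the gripper's body presses on something with over 40 N, if the wrist force passes 120 N, or if a joint passes its speed limit or range.

## Working session

There is one attempt and no reset: what is moved stays moved. The work goes in short steps, Python scripts to look and compute and a tool call to move; the robot and the scene stay as the last step left them, time stands still between calls to the robot, and variables do not carry over. Pictures are saved under pics/ and viewed, about 8 in all and at most 12, crops included, and the job is handed in when it is done.

Besides the shell and the picture viewer there is one more tool, called after "Emit:" as name([rows], argument=value, ...), one row to a line, values as JSON. play_rows: Moves the arm, as the interface text tells. Its arguments: {"type":"object","properties":{"increments":{"type":"array"},"squeeze":{"type":"number"}},"required":["increments"]}

```bash
ls; mkdir -p pics
cat > h.py <<'E'
import numpy as np, cv2
from rig import arm
def ray(c,uv):
    d=np.linalg.inv(c["mtx"])@np.array([uv[0],uv[1],1.0]); R=np.array(c["R"]);o=-R.T@np.array(c["t"]); return o,R.T@d
def atz(c,uv,z):
    o,d=ray(c,uv); return o+d*(z-o[2])/d[2]
def proj(c,X):
    p=np.array(c["mtx"])@(np.array(c["R"])@np.array(X)+np.array(c["t"])); return p[:2]/p[2]
E
python3 - <<'E'
from h import *
ims=[]
for n in ["top","scene"]:
    c=arm.capture(n); cv2.imwrite(f"pics/{n}0.png",c["img"])
    print(n,"campos",ray(c,(0,0))[0].round(3))
    for t,z in [("saw",0),("anchor",.06),("blade",.03),("hub",.126),("crank_mid",.126),("can",0),("clay_pot",0),("weeder",0),("spool",0)]:
        r=arm.landmark_of(t,c)[:2]
        for q in r: print(t,np.round(q["at"],1),round(q["score"],2),atz(c,q["at"],z).round(3))
print({k:np.round(v,3) for k,v in arm.get_state().items()})
E
```

```text
pics
top campos [ 0.29  -0.024  1.371]
anchor [390.3 202.8] 0.74 [ 0.582 -0.228  0.06 ]
blade [353.3 252.7] 0.84 [ 0.434 -0.122  0.03 ]
hub [256.3 204.7] 0.79 [0.552 0.16  0.126]
crank_mid [264.7 191.1] 0.39 [0.592 0.138 0.126]
can [474.8 220.4] 0.65 [ 0.547 -0.497  0.   ]
clay_pot [350.9 174.8] 0.69 [ 0.683 -0.114  0.   ]
weeder [203.9 265.9] 0.94 [0.385 0.326 0.   ]
spool [187.1 203.6] 0.92 [0.576 0.394 0.   ]
scene campos [ 0.871 -0.51   1.066]
anchor [290.9 262.9] 0.62 [ 0.568 -0.217  0.06 ]
blade [277.6 218.8] 0.57 [ 0.435 -0.111  0.03 ]
hub [355.3 162.2] 0.92 [0.555 0.153 0.126]
crank_mid [365.1 171.8] 0.44 [0.6   0.137 0.126]
can [226.5 342.9] 0.98 [ 0.543 -0.485  0.   ]
weeder [336.7 132.5] 0.56 [0.38  0.323 0.   ]
spool [392.  140.5] 0.75 [0.573 0.406 0.   ]
{'clock': np.float64(1.0), 'qpos': array([ 1.236,  0.091,  1.231, -0.   ,  1.82 , -0.057]), 'joint_vel': array([-0.001, -0.   , -0.001, -0.   , -0.001,  0.   ]), 'tau': array([ 1.0000e-03, -4.4621e+01, -4.0652e+01,  7.0000e-02,  2.0000e-02,
        0.0000e+00]), 'ee_pos': array([0.165, 0.577, 0.187]), 'tool_rot': array([0.138, 0.99 , 0.   , 0.   ]), 'contact_force': array([-0.031, -0.58 ,  0.185]), 'wrist_torque': array([ 0.047, -0.014,  0.008]), 'opening': np.float64(0.996)}
```

View pics/top0.png

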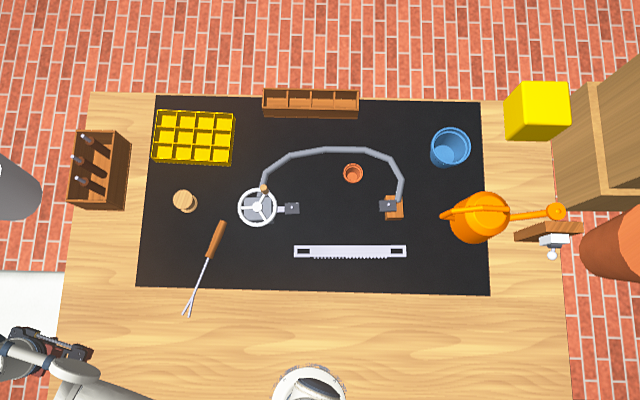

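View pics/scene0.png

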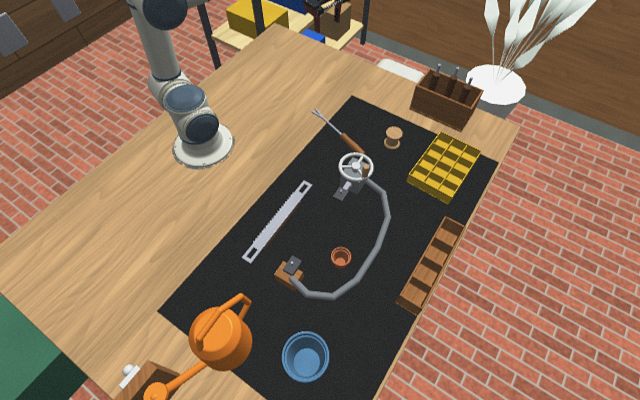

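```bash
cat >> h.py <<'E'
from scipy.spatial.transform import Rotation as Ro
def rows(P,yaw,n,o,start=None):
    """straight move to TCP P, pointing down, tool y at yaw (world), n rows; start=(p,R)"""
    if start is None:
        s=arm.get_state(); start=(np.array(s["ee_pos"]),Ro.from_quat(s["tool_rot"]))
    p,R=start; P=np.array(P,float); c,s=np.cos(yaw),np.sin(yaw)
    T=Ro.from_matrix(np.array([[-s,c,0],[c,s,0],[0,0,-1]]).T@np.eye(3)) if 0 else Ro.from_matrix(np.column_stack([[s,-c,0],[c,s,0],[0,0,-1]]))
    if abs((R.inv()*T).magnitude())>np.pi/2: T=T*Ro.from_rotvec([0,0,np.pi])
    w=(R.inv()*T).as_rotvec(); out=[]
    for i in range(n):
        d=R.inv().apply((P-p)/(n-i)); r=(R.inv()*T).as_rotvec()/(n-i)
        row=np.round(np.r_[o,d/.05,np.degrees(r)/5],2); out.append(row.tolist())
        p=p+R.apply(row[1:4]*.05); R=R*Ro.from_rotvec(np.radians(row[4:]*5))
    for r in out: print(str(r)+",")
    print("end",p.round(4)); return p,R
def st():
    s=arm.get_state(); R=Ro.from_quat(s["tool_rot"]).as_matrix()
    print("t",round(s["clock"],2),"p",np.round(s["ee_pos"],4),"yaw",round(np.arctan2(R[1,1],R[0,1]),4),"tilt",np.round(R[:2,2],4),"F",np.round(s["contact_force"],2),"open",round(s["opening"]*88,1),"q",np.round(s["qpos"],2)); return s
E
python3 -c "
from h import *
rows([.50,-.10,.30],0,17,87)"
```

```text
Traceback (most recent call last):
  File "h.py", line 15, in rows
    T=Ro.from_matrix(np.array([[-s,c,0],[c,s,0],[0,0,-1]]).T@np.eye(3)) if 0 else Ro.from_matrix(np.column_stack([[s,-c,0],[c,s,0],[0,0,-1]]))
                                                                                  ~~~~~~~~~~~~~~^^^^^^^^^^^^^^^^^^^^^^^^^^^^^^^^^^^^^^^^^^^^^^
  File "scipy/spatial/transform/_rotation.pyx", line 1143, in scipy.spatial.transform._rotation.Rotation.from_matrix
ValueError: Non-positive determinant (left-handed or null coordinate frame) in rotation matrix 0: [[ 0.  1.  0.]
 [-1.  0.  0.]
 [ 0.  0. -1.]].
```

```bash
sed -i 's/^    T=Ro.*/    T=Ro.from_matrix(np.column_stack([[-s,c,0],[c,s,0],[0,0,-1]]))/; /^    w=/s/w=.*; out/out/' h.py
python3 -c "
from h import *
rows([.50,-.10,.30],0,17,87)"
```

```text
[87.0, -0.6, -0.66, -0.13, 0.0, -0.0, 0.87],
[87.0, -0.65, -0.61, -0.13, 0.0, -0.0, 0.87],
[87.0, -0.69, -0.56, -0.13, 0.0, -0.0, 0.87],
[87.0, -0.73, -0.51, -0.13, 0.0, -0.0, 0.87],
[87.0, -0.77, -0.45, -0.13, 0.0, -0.0, 0.87],
[87.0, -0.8, -0.39, -0.13, 0.0, -0.0, 0.87],
[87.0, -0.83, -0.33, -0.13, 0.0, -0.0, 0.87],
[87.0, -0.85, -0.26, -0.13, 0.0, -0.0, 0.87],
[87.0, -0.86, -0.2, -0.13, 0.0, -0.0, 0.87],
[87.0, -0.88, -0.13, -0.14, 0.0, -0.0, 0.87],
[87.0, -0.89, -0.07, -0.13, 0.0, -0.0, 0.87],
[87.0, -0.89, 0.0, -0.14, 0.0, -0.0, 0.87],
[87.0, -0.88, 0.07, -0.13, 0.0, -0.0, 0.88],
[87.0, -0.88, 0.14, -0.14, 0.0, -0.0, 0.87],
[87.0, -0.86, 0.2, -0.13, 0.0, -0.0, 0.88],
[87.0, -0.84, 0.27, -0.14, 0.0, -0.0, 0.87],
[87.0, -0.83, 0.33, -0.13, 0.0, -0.0, 0.88],
end [ 0.4999 -0.1002  0.2998]
```

Emit:
play_rows([
  [[87, -0.6, -0.66, -0.13, 0, 0, 0.87], [87, -0.65, -0.61, -0.13, 0, 0, 0.87], [87, -0.69, -0.56, -0.13, 0, 0, 0.87], [87, -0.73, -0.51, -0.13, 0, 0, 0.87], [87, -0.77, -0.45, -0.13, 0, 0, 0.87], [87, -0.8, -0.39, -0.13, 0, 0, 0.87], [87, -0.83, -0.33, -0.13, 0, 0, 0.87], [87, -0.85, -0.26, -0.13, 0, 0, 0.87], [87, -0.86, -0.2, -0.13, 0, 0, 0.87]],
])

```text
clock: 2.12
ee_pos: [0.3427, 0.2168, 0.2463]
tool_rot: [0.463, 0.886, 0.0, 0.0]
contact_force: [0.9, 0.3, -0.1]
opening: 0.993
```

Emit:
play_rows([
  [[87, -0.88, -0.13, -0.14, 0, 0, 0.87], [87, -0.89, -0.07, -0.13, 0, 0, 0.87], [87, -0.89, 0, -0.14, 0, 0, 0.87], [87, -0.88, 0.07, -0.13, 0, 0, 0.87], [87, -0.88, 0.14, -0.14, 0, 0, 0.87], [87, -0.86, 0.2, -0.13, 0, 0, 0.88], [87, -0.84, 0.27, -0.14, 0, 0, 0.87], [87, -0.83, 0.33, -0.13, 0, 0, 0.88], [87, 0, 0, 0, 0, 0, 0], [87, 0, 0, 0, 0, 0, 0]],
])

```text
clock: 3.38
ee_pos: [0.4998, -0.0997, 0.2998]
tool_rot: [0.707, 0.708, 0.0, -0.0]
contact_force: [0.0, 0.3, -0.8]
opening: 0.995
```

```bash
cat > look.py <<'E'
from h import *
import sys
st()
for n in sys.argv[2:]:
    c=arm.capture(n); cv2.imwrite(f"pics/{n}{sys.argv[1]}.png",c["img"])
    print(n,"campos",ray(c,(320,200)))
    for t,z in [("saw",0),("anchor",.06),("blade",.03),("hub",.126),("crank_mid",.126),("clay_pot",0)]:
        for q in arm.landmark_of(t,c)[:2]: print(t,np.round(q["at"],1),round(q["score"],2),atz(c,q["at"],z).round(4))
E
python3 look.py 1 wrist top
```

```text
t 3.38 p [ 0.4998 -0.0997  0.2998] yaw 0.0012 tilt [-0.0003  0.0005] F [ 0.04  0.33 -0.79] open 87.5 q [-0.26 -0.1   1.22  0.    2.02 -0.27]
wrist campos (array([ 0.49951433, -0.02909335,  0.49667924]), array([ 0.00263675, -0.25335361, -0.96741245]))
saw [441.5 171.6] 0.64 [ 0.6757 -0.1167  0.    ]
saw [373.7 256.1] 0.55 [ 0.5836 -0.2483  0.    ]
anchor [372.2 252.5] 0.65 [ 0.5712 -0.2165  0.06  ]
blade [273.2 170.9] 0.64 [ 0.4375 -0.1107  0.03  ]
crank_mid [442.2 169.8] 0.43 [ 0.6316 -0.0925  0.126 ]
clay_pot [441.5 167.7] 0.7 [ 0.6752 -0.111   0.    ]
top campos (array([ 0.29033659, -0.02400458,  1.37067244]), array([ 0.21962872,  0.00356288, -0.9756749 ]))
anchor [190.4 201.2] 0.7 [0.5714 0.3666 0.06  ]
anchor [388.4 205.7] 0.63 [ 0.5735 -0.2224  0.06  ]
blade [352.3 250.5] 0.96 [ 0.4409 -0.1191  0.03  ]
hub [255.1 203.8] 0.92 [0.5546 0.1634 0.126 ]
crank_mid [263.8 190.6] 0.64 [0.5936 0.1408 0.126 ]
```

View pics/wrist1.png

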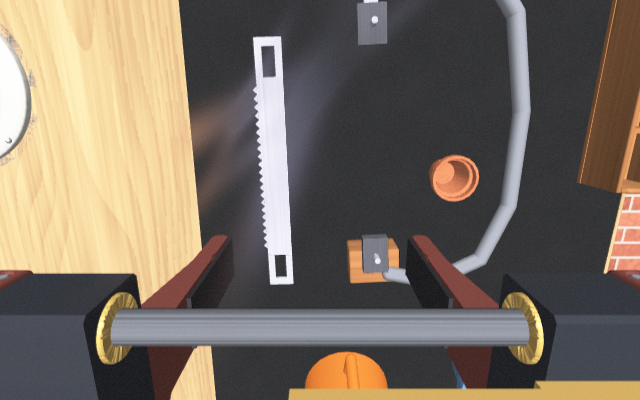

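Run:
```python
from h import *
c=arm.capture("wrist"); im=c["img"]; g=cv2.cvtColor(im,cv2.COLOR_BGR2GRAY)
def crop(x,y,w,h,s): return cv2.resize(im[y:y+h,x:x+w],None,fx=s,fy=s,interpolation=cv2.INTER_CUBIC)
a=crop(335,0,80,50,5);b=crop(335,225,80,60,5);d=crop(240,25,80,50,5);e=crop(240,240,80,50,5)
m=np.zeros((560,800,3),np.uint8); m[:250,:400]=a; m[250:550,:400]=b; m[:250,400:]=d; m[250:500,400:]=e
cv2.imwrite("pics/crop1.png",m)
```

```text
(no output)
```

View pics/crop1.png

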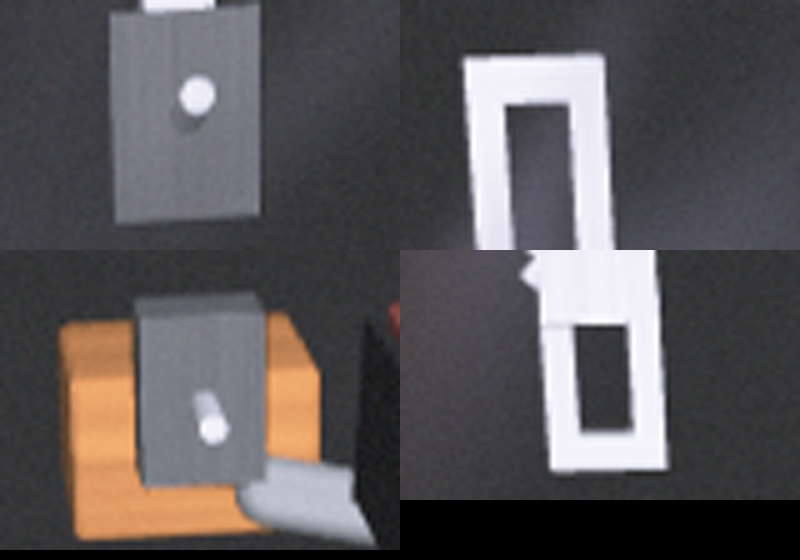

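Run:
```python
from h import *
c=arm.capture("wrist")
A=atz(c,(377.6,261),.078);S=atz(c,(374.6,19.2),.078);print("anchor",A,"foot",atz(c,(375.6,254),.06),"slider",S)
d=(S-A)[:2];print(np.linalg.norm(d)); u=d/np.linalg.norm(d);print("u",u,"yawsaw",np.arctan2(-u[0],u[1]))
print("saw O",A[:2]+.147*u,"hub",A[:2]+.382*u)
f1,f2,n1,n2=[atz(c,p,.032)[:2] for p in [(253,36.6),(281,36),(270.4,284),(293.4,283.6)]]
F=(f1+f2)/2;N=(n1+n2)/2;e=F-N;print("blade",F,N,(F+N)/2,np.linalg.norm(e),np.linalg.norm(f1-f2),"yaw",np.arctan2(-e[0],e[1]))
```

```text
anchor [ 0.57599553 -0.22135     0.078     ] foot [ 0.57611754 -0.21934517  0.06      ] slider [0.56004412 0.06399211 0.078     ]
0.28578763503980875
u [-0.0558156   0.99844109] yawsaw 0.05584462097522946
saw O [ 0.56779063 -0.07457916] hub [0.55467397 0.16005449]
blade [0.43609645 0.0552088 ] [ 0.44510271 -0.27889944] [ 0.44059958 -0.11184532] 0.3342296122869431 0.03420948458118149 yaw 0.026949582719890945
```

```bash
python3 -c "
from h import *
e=rows([.4406,-.1118,.06],.027,6,87)
rows([.4406,-.1118,.013],.027,2,87,e)"
```

```text
[87.0, -0.04, -0.2, 0.8, -0.0, 0.0, -0.05],
[87.0, -0.04, -0.2, 0.8, -0.0, 0.0, -0.05],
[87.0, -0.04, -0.2, 0.8, -0.0, 0.0, -0.05],
[87.0, -0.03, -0.2, 0.8, -0.0, 0.0, -0.05],
[87.0, -0.03, -0.2, 0.8, -0.0, 0.0, -0.05],
[87.0, -0.04, -0.19, 0.8, -0.0, 0.0, -0.05],
end [ 0.4406 -0.1119  0.0598]
[87.0, 0.0, -0.0, 0.47, -0.0, 0.0, -0.0],
[87.0, 0.0, -0.0, 0.47, -0.0, 0.0, -0.0],
end [ 0.4406 -0.1119  0.0128]
```

Emit:
play_rows([
  [[87, -0.04, -0.2, 0.8, 0, 0, -0.05], [87, -0.04, -0.2, 0.8, 0, 0, -0.05], [87, -0.04, -0.2, 0.8, 0, 0, -0.05], [87, -0.03, -0.2, 0.8, 0, 0, -0.05], [87, -0.03, -0.2, 0.8, 0, 0, -0.05], [87, -0.04, -0.19, 0.8, 0, 0, -0.05], [87, 0, 0, 0.47, 0, 0, 0], [87, 0, 0, 0.47, 0, 0, 0], [87, 0, 0, 0, 0, 0, 0]],
])

```text
clock: 5.3
ee_pos: [0.4392, -0.1114, 0.011]
tool_rot: [0.698, 0.716, -0.001, -0.002]
contact_force: [-0.5, 0.2, -0.2]
opening: 0.989
```

Emit:
play_rows([
  [[25, 0, 0, 0, 0, 0, 0], [25, 0, 0, 0, 0, 0, 0], [25, 0, 0, 0, 0, 0, 0], [25, 0, 0, 0, 0, 0, 0], [25, 0, 0, 0, 0, 0, 0], [25, 0, 0, 0, 0, 0, 0]],
], squeeze=40)

```text
clock: 6.05
ee_pos: [0.4406, -0.1118, 0.0128]
tool_rot: [0.698, 0.716, 0.0, -0.0]
contact_force: [0.1, 0.6, 0.1]
opening: 0.349
```

```bash
python3 -c "
from h import *
s=st()
e=rows([.4406,-.1118,.12],.027,4,25)"
```

```text
t 6.05 p [ 0.4406 -0.1118  0.0128] yaw 0.0267 tilt [-0.      0.0001] F [0.07 0.6  0.05] open 30.7 q [-0.32 -0.27  1.88  0.    1.53 -0.35]
[25.0, 0.0, -0.0, -0.54, -0.0, -0.0, -0.0],
[25.0, 0.0, -0.0, -0.53, -0.0, -0.0, -0.0],
[25.0, 0.0, -0.0, -0.54, -0.0, -0.0, -0.0],
[25.0, 0.0, -0.0, -0.53, -0.0, -0.0, -0.0],
end [ 0.4406 -0.1118  0.1198]
```

Emit:
play_rows([
  [[25, 0, 0, -0.54, 0, 0, 0], [25, 0, 0, -0.54, 0, 0, 0], [25, 0, 0, -0.54, 0, 0, 0], [25, 0, 0, -0.54, 0, 0, 0], [25, 0, 0, 0, 0, 0, 0], [25, 0, 0, 0, 0, 0, 0]],
])

```text
clock: 6.8
ee_pos: [0.4403, -0.1117, 0.1196]
tool_rot: [0.698, 0.717, -0.0, -0.001]
contact_force: [-0.3, -0.1, -0.1]
opening: 0.286
```

```bash
python3 -c "
from h import *
s=st()
c=arm.capture('wrist'); cv2.imwrite('pics/wrist2.png',c['img'])
e=rows([.5678,-.0746,.12],.0558,5,25)"
```

```text
t 6.8 p [ 0.4403 -0.1117  0.1196] yaw 0.0268 tilt [-0.0013  0.0004] F [-0.27 -0.06 -0.08] open 25.2 q [-0.32 -0.31  1.72 -0.    1.73 -0.35]
[25.0, 0.13, 0.51, -0.0, -0.0, -0.0, -0.07],
[25.0, 0.13, 0.52, -0.01, -0.01, -0.0, -0.07],
[25.0, 0.13, 0.52, -0.0, -0.0, -0.0, -0.06],
[25.0, 0.13, 0.52, -0.01, -0.01, -0.0, -0.07],
[25.0, 0.12, 0.51, 0.0, -0.0, -0.01, -0.06],
end [ 0.5677 -0.0747  0.12  ]
```

View pics/wrist2.png

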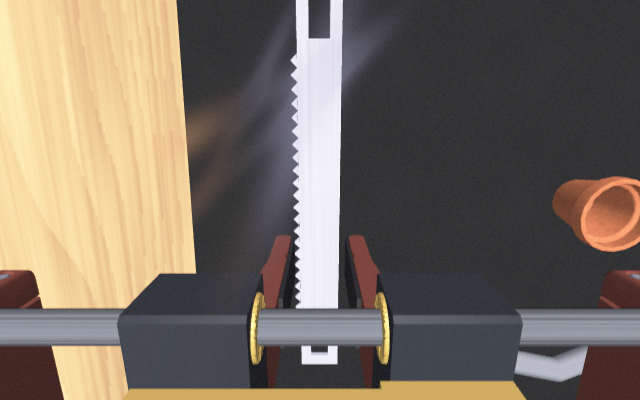

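```bash
python3 -c "
from h import *
c=arm.capture('wrist')
u=np.array([-.027,.9996]);v=np.array([.9996,.027]);o=np.array([.4405,-.1118])
for z in (.032,.14):
  for a,b in ((.12,-.017),(.12,.017),(-.12,-.017),(-.12,.017),(-.166,-.017),(-.166,.017)): print(z,a,b,proj(c,np.r_[o+a*u+b*v,z]).round())
"
```

```text
0.032 0.12 -0.017 [298.  40.]
0.032 0.12 0.017 [343.  40.]
0.032 -0.12 -0.017 [302. 321.]
0.032 -0.12 0.017 [338. 321.]
0.032 -0.166 -0.017 [302. 363.]
0.032 -0.166 0.017 [338. 363.]
0.14 0.12 -0.017 [283.  -5.]
0.14 0.12 0.017 [358.  -5.]
0.14 -0.12 -0.017 [293. 422.]
0.14 -0.12 0.017 [347. 422.]
0.14 -0.166 -0.017 [295. 478.]
0.14 -0.166 0.017 [346. 478.]
```

Emit:
play_rows([
  [[60, 0, 0, 0, 0, 0, 0], [60, 0, 0, 0, 0, 0, 0], [60, 0, 0, 0, 0, 0, 0], [60, 0, 0, 0, 0, 0, 0], [60, 0, 0, 0.53, 0, 0, 0], [60, 0, 0, 0.53, 0, 0, 0], [60, 0, 0, 0.53, 0, 0, 0], [60, 0, 0, 0.53, 0, 0, 0], [60, 0, 0, 0, 0, 0, 0], [60, 0, 0, 0, 0, 0, 0]],
])

```text
clock: 8.15
ee_pos: [0.4412, -0.112, 0.016]
tool_rot: [0.698, 0.716, 0.0, 0.001]
contact_force: [0.1, -0.3, 0.2]
opening: 0.683
```

Emit:
play_rows([
  [[10, 0, 0, 0, 0, 0, 0], [10, 0, 0, 0, 0, 0, 0], [10, 0, 0, 0, 0, 0, 0], [10, 0, 0, 0, 0, 0, 0], [10, 0, 0, 0, 0, 0, 0], [10, 0, 0, 0, 0, 0, 0], [10, 0, 0, 0, 0, 0, 0]],
])

```text
clock: 9.02
ee_pos: [0.4406, -0.1118, 0.0148]
tool_rot: [0.698, 0.716, -0.0, -0.0]
contact_force: [-0.3, -0.4, -0.1]
opening: 0.112
```

```bash
python3 -c "
from h import *
s=st()"
```

```text
t 9.03 p [ 0.4406 -0.1118  0.0148] yaw 0.0267 tilt [-0.0001  0.    ] F [-0.29 -0.44 -0.09] open 9.9 q [-0.32 -0.28  1.88 -0.    1.54 -0.35]
```

```bash
python3 -c "
from h import *
c=arm.capture('wrist'); cv2.imwrite('pics/wrist3.png',c['img']); s=arm.get_state();print(proj(c,s['ee_pos']))
d=arm.capture('scene'); i=cv2.resize(d['img'][120:320,180:420],None,fx=2.5,fy=2.5);cv2.imwrite('pics/scene3.png',i);print(proj(d,s['ee_pos']))
m=np.zeros((600,640,3),np.uint8);m[:]=0
cv2.imwrite('pics/both3.png',np.vstack([cv2.resize(c['img'][150:400,160:480],(600,300)),i[:300]]))
"
```

```text
[319.59669608 230.91586316]
[279.29613099 221.97600011]
```

View pics/both3.png

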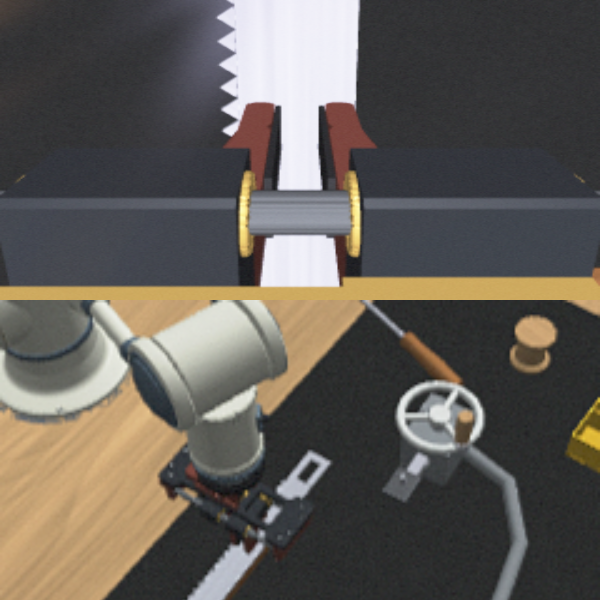

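Emit:
play_rows([
  [[60, 0, 0, -0.5, 0, 0, 0], [60, 0, 0, -1, 0, 0, 0], [60, 0, 0, -1, 0, 0, 0], [60, 0, 0, -1, 0, 0, 0], [60, 0, 0, -1, 0, 0, 0], [60, 0, 0, -1, 0, 0, 0], [60, 0, 0, 0, 0, 0, 0], [60, 0, 0, 0, 0, 0, 0]],
])

```text
clock: 10.12
ee_pos: [0.4406, -0.1118, 0.289]
tool_rot: [0.698, 0.717, -0.0, -0.0]
contact_force: [0.3, -0.3, -1.0]
opening: 0.686
```

```bash
cat > tri.py <<'E'
from h import *
from scipy.optimize import least_squares
st(); C={}
for n in ["wrist","top","scene"]:
    c=arm.capture(n); C[n]=c; cv2.imwrite(f"pics/{n}4.png",c["img"])
    r=arm.cut_out("blade",c)
    if not r: print(n,"none");continue
    m=r[0]["mask"].astype(np.uint8); ys,xs=np.nonzero(m); print(n,r[0]["score"],m.sum(),xs.min(),xs.max(),ys.min(),ys.max(),np.round(r[0]["at"],1))
    bx=cv2.boxPoints(cv2.minAreaRect(np.argwhere(m)[:,::-1].astype(np.float32)))
    pw=[atz(c,p,.03)[:2].round(4).tolist() for p in bx]; print(np.round(bx,1).tolist(),pw)
    # ends: extreme pts midpoints
    i=np.argsort([q[1] for q in pw]); c["ends"]=[(bx[i[0]]+bx[i[1]])/2,(bx[i[2]]+bx[i[3]])/2]
def tri(l):
    A=[];b=[]
    M=np.zeros((3,3));v=np.zeros(3)
    for c,p in l:
        o,d=ray(c,p);d=d/np.linalg.norm(d);Q=np.eye(3)-np.outer(d,d);M+=Q;v+=Q@o
    X=np.linalg.solve(M,v);return X.round(4),[(np.array(p)-proj(c,X)).round(1) for c,p in l]
for k in (0,1):
    for s in (["wrist","top"],["wrist","scene"],["top","scene"],["wrist","top","scene"]):
        if all("ends" in C[n] for n in s): print(k,s,tri([(C[n],C[n]["ends"][k]) for n in s]))
E
python3 tri.py
```

```text
t 10.12 p [ 0.4406 -0.1118  0.289 ] yaw 0.0268 tilt [-0.0008  0.0003] F [ 0.34 -0.25 -1.04] open 60.3 q [-0.32 -0.25  1.37  0.    2.02 -0.35]
wrist 0.95 6433 303 333 24 280 [318.3 150.9]
[[303.0, 24.0], [333.0, 24.0], [333.0, 280.0], [303.0, 280.0]] [[0.4166, 0.0549], [0.4523, 0.0558], [0.4647, -0.2792], [0.4215, -0.2803]]
top 0.87 538 294 405 246 258 [333.8 252.7]
[[294.0, 258.0], [294.0, 246.0], [405.0, 246.0], [405.0, 258.0]] [[0.414, 0.0533], [0.4496, 0.0546], [0.4586, -0.2756], [0.423, -0.2752]]
scene 0.64 942 244 310 182 261 [275.7 220.6]
[[241.5, 256.20001220703125], [303.1000061035156, 179.10000610351562], [312.3999938964844, 186.5], [250.6999969482422, 263.6000061035156]] [[0.4237, -0.2738], [0.4132, 0.0594], [0.4566, 0.052], [0.462, -0.2765]]
0 ['wrist', 'top'] (array([ 0.4414, -0.2742,  0.0394]), [array([1.2, 0.4]), array([-0.2,  0.6])])
0 ['wrist', 'scene'] (array([ 0.4439, -0.2766,  0.0347]), [array([-0.6,  0.4]), array([0.3, 0.1])])
0 ['top', 'scene'] (array([ 0.4415, -0.2752,  0.0277]), [array([0.2, 0.2]), array([ 0.3, -0.1])])
0 ['wrist', 'top', 'scene'] (array([ 0.4425, -0.2762,  0.0327]), [array([0.4, 1.4]), array([-0.4,  0.7]), array([0.5, 0.2])])
1 ['wrist', 'top'] (array([0.4333, 0.055 , 0.0272]), [array([ 1. , -0.8]), array([0.3, 0.4])])
1 ['wrist', 'scene'] (array([0.4347, 0.0557, 0.0294]), [array([-0.2,  0.2]), array([ 0.1, -0. ])])
1 ['top', 'scene'] (array([0.4332, 0.0554, 0.0281]), [array([0.4, 0.4]), array([ 0.5, -0.1])])
1 ['wrist', 'top', 'scene'] (array([0.4336, 0.0554, 0.0285]), [array([ 0.7, -0.3]), array([0.4, 0.6]), array([ 0.4, -0.1])])
```

Run:
```python
from h import *
c=arm.capture("wrist");print(c["mtx"],np.array(c["R"]).round(3).tolist(),np.array(c["t"]).round(3))
s=arm.get_state();p=np.array(s["ee_pos"]);
# camera pose of the low shot: translate camera by dz
dz=.0148-.2890
c2=dict(c); o=-np.array(c["R"]).T@c["t"]; o2=o+np.array([0,0,dz]); c2["t"]=-np.array(c["R"])@o2
print("low cam",o2)
im=cv2.imread("pics/wrist3.png"); g=im.mean(2)
for row in (160,180,200): 
    xs=np.nonzero(g[row]>170)[0];print(row,xs.min(),xs.max())
    for z in (.032,.02,.004): 
        # y at row
        X=atz(c2,(320,row),z)[1]; print("  z",z,"y",round(X,3),"predicted",[proj(c2,[.4406-.027*(X+.1118)+b,X,z])[0].round() for b in (-.017,.017)])
```

```text
[[349.06065796   0.         319.44127781]
 [  0.         349.06065796 203.10814886]
 [  0.           0.           1.        ]] [[1.0, 0.027, -0.001], [0.026, -0.965, 0.262], [0.006, -0.262, -0.965]] [-0.437 -0.178  0.455]
low cam [ 0.43852931 -0.04112759  0.21145441]
160 0 350
  z 0.032 y -0.067 predicted [np.float64(287.0), np.float64(353.0)]
  z 0.02 y -0.068 predicted [np.float64(289.0), np.float64(351.0)]
  z 0.004 y -0.071 predicted [np.float64(291.0), np.float64(348.0)]
180 0 350
  z 0.032 y -0.077 predicted [np.float64(288.0), np.float64(352.0)]
  z 0.02 y -0.08 predicted [np.float64(290.0), np.float64(350.0)]
  z 0.004 y -0.083 predicted [np.float64(292.0), np.float64(348.0)]
200 0 350
  z 0.032 y -0.088 predicted [np.float64(288.0), np.float64(352.0)]
  z 0.02 y -0.091 predicted [np.float64(290.0), np.float64(350.0)]
  z 0.004 y -0.095 predicted [np.float64(292.0), np.float64(348.0)]
```

View pics/wrist3.png

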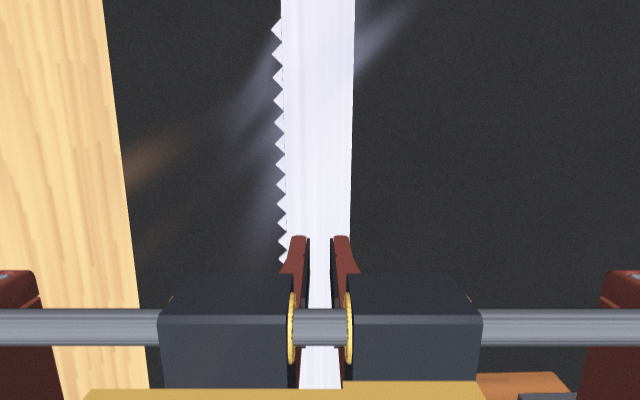

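Emit:
play_rows([
  [[15, 0, 0, 0.9, 0, 0, 0], [15, 0, 0, 0.9, 0, 0, 0], [15, 0, 0, 0.9, 0, 0, 0], [15, 0, 0, 0.9, 0, 0, 0], [15, 0, 0, 0.9, 0, 0, 0], [15, 0, 0, 0.9, 0, 0, 0], [15, 0, 0, 0.1, 0, 0, 0], [15, 0, 0, 0.04, 0, 0, 0], [15, 0, 0, 0, 0, 0, 0]],
])

```text
clock: 11.6
ee_pos: [0.442, -0.1122, 0.0151]
tool_rot: [0.698, 0.717, 0.001, 0.002]
contact_force: [-0.2, 0.2, -0.8]
opening: 0.169
```

Emit:
play_rows([
  [[15, 0, 0, 0.04, 0, 0, 0], [15, 0, 0, 0, 0, 0, 0]],
])

```text
clock: 11.85
ee_pos: [0.441, -0.112, 0.0115]
tool_rot: [0.698, 0.717, 0.0, 0.001]
contact_force: [0.0, 0.1, -0.8]
opening: 0.17
```

Emit:
play_rows([
  [[15, 0, 0, 0.04, 0, 0, 0], [15, 0, 0, 0, 0, 0, 0]],
])

```text
clock: 12.1
ee_pos: [0.4405, -0.1118, 0.0086]
tool_rot: [0.698, 0.716, -0.0, -0.0]
contact_force: [-0.4, 0.8, -0.1]
opening: 0.171
```

Emit:
play_rows([
  [[15, 0, 0, 0.06, 0, 0, 0], [15, 0, 0, 0, 0, 0, 0]],
])

```text
clock: 12.35
ee_pos: [0.4404, -0.1117, 0.0054]
tool_rot: [0.698, 0.717, -0.0, -0.0]
contact_force: [0.4, 0.0, 0.7]
opening: 0.168
```

Run:
```python
from h import *
s=st();p=np.array(s["ee_pos"])
d=arm.capture("scene");w=arm.capture("wrist");t=arm.capture("top")
im=d["img"].copy(); x,y=proj(d,p).astype(int);print(x,y)
a=cv2.resize(im[y-60:y+40,x-60:x+60],None,fx=5,fy=5,interpolation=cv2.INTER_CUBIC)
cv2.circle(a,(300,300),4,(0,255,0),1)
q=proj(d,p+[0,0,.035])-[x,y]; cv2.circle(a,(int(300+5*q[0]),int(300+5*q[1])),4,(255,0,255),1)
cv2.imwrite("pics/s5.png",a)
```

```text
t 12.35 p [ 0.4404 -0.1117  0.0054] yaw 0.0268 tilt [-0.0006  0.0002] F [0.45 0.01 0.74] open 14.7 q [-0.32 -0.27  1.89  0.    1.52 -0.35]
279 223
```

View pics/s5.png

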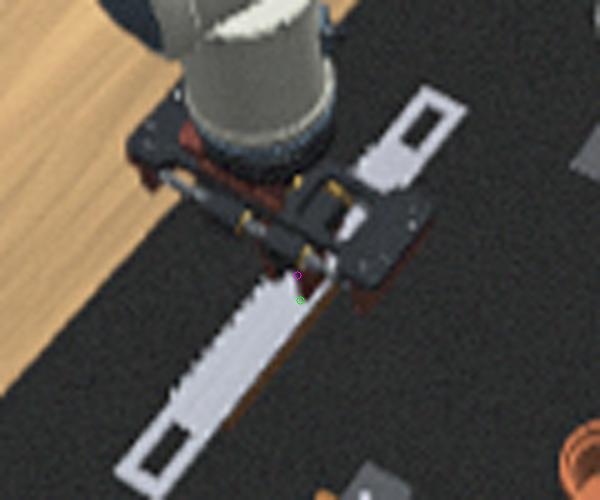

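Emit:
play_rows([
  [[15, 0, 0, 0.06, 0, 0, 0], [15, 0, 0, 0, 0, 0, 0]],
])

```text
clock: 12.75
ee_pos: [0.4404, -0.1118, 0.0025]
tool_rot: [0.698, 0.717, -0.0, -0.0]
contact_force: [0.2, 0.5, -0.1]
opening: 0.169
```

Emit:
play_rows([
  [[15, 0, 0, 0.06, 0, 0, 0], [15, 0, 0, 0, 0, 0, 0]],
])

```text
clock: 13.0
ee_pos: [0.4408, -0.1119, 0.0001]
tool_rot: [0.698, 0.717, 0.0, 0.0]
contact_force: [0.6, 0.1, 1.8]
opening: 0.175
```

Emit:
play_rows([
  [[15, 0, 0, 0.04, 0, 0, 0], [15, 0, 0, 0, 0, 0, 0]],
])

```text
clock: 13.25
ee_pos: [0.4409, -0.1119, -0.0]
tool_rot: [0.698, 0.717, 0.0, 0.0]
contact_force: [-6.4, 1.9, 12.7]
opening: 0.17
```

Emit:
play_rows([
  [[15, 0, 0, -0.85, 0, 0, 0], [15, 0, 0.8, 0, 0, 0, 0], [15, 0, 0, 0.65, 0, 0, 0], [15, 0, 0, 0.2, 0, 0, 0], [15, 0, 0, 0.0, 0, 0, 0], [15, 0, 0, 0.0, 0, 0, 0]],
])

```text
clock: 14.0
ee_pos: [0.481, -0.111, -0.0011]
tool_rot: [0.698, 0.716, 0.0, 0.001]
contact_force: [0.7, 0.3, 0.2]
opening: 0.172
```

Emit:
play_rows([
  [[15, 0, 0, 0.1, 0, 0, 0], [15, 0, 0, 0, 0, 0, 0]],
])

```text
clock: 14.25
ee_pos: [0.4806, -0.1108, -0.0071]
tool_rot: [0.698, 0.716, 0.0, 0.0]
contact_force: [0.4, -0.1, 0.6]
opening: 0.169
```

Emit:
play_rows([
  [[60, 0, 0, -0.9, 0, 0, 0], [60, 0, -0.8, 0, 0, 0, 0], [60, 0, 0, 0, 0, 0, 0], [60, 0, 0, 0, 0, 0, 0], [60, 0, 0, 0, 0, 0, 0], [60, 0, 0, 0.6, 0, 0, 0], [60, 0, 0, 0.56, 0, 0, 0], [60, 0, 0, 0, 0, 0, 0], [60, 0, 0, 0, 0, 0, 0]],
])

```text
clock: 15.38
ee_pos: [0.4413, -0.1119, -0.0193]
tool_rot: [0.698, 0.717, 0.0, 0.0]
contact_force: [0.6, -0.0, 0.6]
opening: 0.678
```

Emit:
play_rows([
  [[15, 0, 0, 0, 0, 0, 0], [15, 0, 0, 0, 0, 0, 0], [15, 0, 0, 0, 0, 0, 0], [15, 0, 0, 0, 0, 0, 0], [15, 0, 0, 0, 0, 0, 0], [15, 0, 0, 0, 0, 0, 0]],
])

```text
clock: 16.12
ee_pos: [0.4408, -0.112, -0.0196]
tool_rot: [0.698, 0.716, 0.0, 0.0]
contact_force: [-2.3, 0.0, 5.7]
opening: 0.379
```

Emit:
play_rows([
  [[15, 0, 0, -0.3, 0, 0, 0], [15, 0, 0, -0.5, 0, 0, 0], [15, 0, 0, -0.5, 0, 0, 0], [15, 0, 0, -0.5, 0, 0, 0], [15, 0, 0, 0, 0, 0, 0], [15, 0, 0, 0, 0, 0, 0]],
])

```text
clock: 16.88
ee_pos: [0.4401, -0.1116, 0.0687]
tool_rot: [0.698, 0.717, -0.0, -0.001]
contact_force: [0.3, 0.8, -3.0]
opening: 0.377
```

Run:
```python
from h import *
s=st();p=np.array(s["ee_pos"])
w=arm.capture("wrist");cv2.imwrite("pics/w6.png",w["img"]);t=arm.capture("top");cv2.imwrite("pics/t6.png",t["img"])
m=arm.cut_out("blade",w)
if m:
    ys,xs=np.nonzero(m[0]["mask"]);
    for r in (20,60,100,140,180): 
        x=xs[ys==r]; 
        if len(x): print(r,x.min(),x.max(), "expected",[round(float(proj(w,np.r_[p[:2]+a*np.array([-.027,1])+b*np.array([1,.027]),.12])[0]),1) for a in [atz(w,(320,r),.12)[1]-p[1]] for b in (-.017,.017)])
m=arm.cut_out("blade",t)
if m:
    ys,xs=np.nonzero(m[0]["mask"]);print(xs.min(),xs.max(),ys.min(),ys.max(), proj(t,np.r_[p[:2]+.166*np.array([-.027,1]),.12]),proj(t,np.r_[p[:2]-.166*np.array([-.027,1]),.12]))
rows([.5678,-.0746,.07],.0558,5,15)
```

```text
t 16.88 p [ 0.4401 -0.1116  0.0687] yaw 0.0268 tilt [-0.0015  0.0005] F [ 0.26  0.78 -2.95] open 33.2 q [-0.32 -0.3   1.81  0.    1.64 -0.35]
20 269 364 expected [274.5, 364.4]
60 271 362 expected [275.8, 363.2]
100 266 363 expected [277.0, 362.0]
140 276 361 expected [278.2, 360.8]
180 272 360 expected [279.4, 359.5]
292 411 242 255 [292.14579479 247.13100277] [411.83294647 247.16654505]
[15.0, 0.13, 0.52, -0.01, -0.0, -0.0, -0.07],
[15.0, 0.13, 0.51, -0.01, -0.01, -0.0, -0.07],
[15.0, 0.13, 0.52, -0.0, -0.0, -0.0, -0.06],
[15.0, 0.13, 0.52, -0.01, -0.01, -0.0, -0.07],
[15.0, 0.12, 0.51, -0.0, -0.0, -0.01, -0.06],
end [ 0.5677 -0.0747  0.0699]
```

View pics/w6.png

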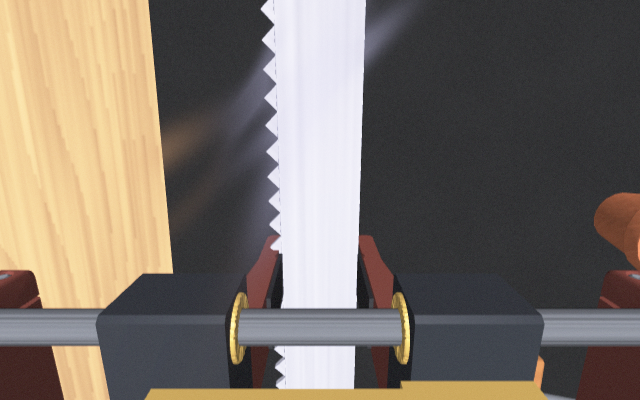

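Emit:
play_rows([
  [[15, 0.14, 0.52, 0, 0, 0, -0.07], [15, 0.14, 0.52, 0, 0, 0, -0.07], [15, 0.14, 0.52, 0, 0, 0, -0.06], [15, 0.14, 0.51, 0, 0, 0, -0.07], [15, 0.14, 0.51, 0, 0, 0, -0.06], [15, 0, 0, 0, 0, 0, 0], [15, 0, 0, 0, 0, 0, 0]],
])

```text
clock: 17.95
ee_pos: [0.5674, -0.0719, 0.069]
tool_rot: [0.687, 0.726, -0.001, -0.001]
contact_force: [0.5, -0.3, -3.1]
opening: 0.379
```

Run:
```python
from h import *
s=st()
w=arm.capture("wrist");t=arm.capture("top");c=arm.capture("scene")
cv2.imwrite("pics/w7.png",w["img"])
o=[cv2.resize(t["img"][175:265,235:415],(800,400))[:300],cv2.resize(w["img"][0:120,200:520],(800,300))]
cv2.imwrite("pics/v7.png",np.vstack(o))
rows([.568,-.0786,.07],.0558,1,15)
```

```text
t 17.95 p [ 0.5674 -0.0719  0.069 ] yaw 0.0556 tilt [-0.0018  0.0001] F [ 0.5  -0.34 -3.14] open 33.4 q [-0.19  0.03  1.51 -0.    1.61 -0.24]
[15.0, -0.13, 0.0, -0.0, -0.0, 0.0, -0.01],
end [ 0.568  -0.0787  0.0698]
```

View pics/v7.png

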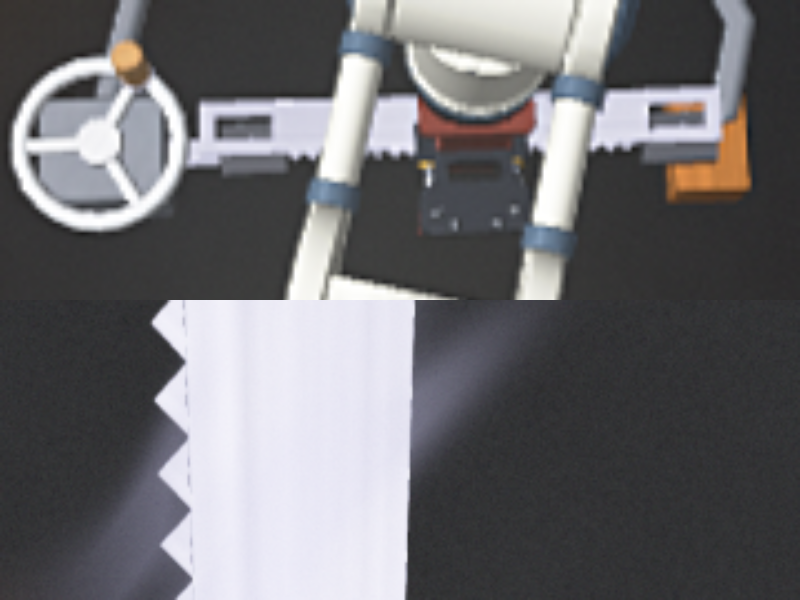

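Emit:
play_rows([
  [[15, -0.13, 0, 0, 0, 0, 0], [15, 0, 0, 0, 0, 0, 0], [15, 0, 0, 0.3, 0, 0, 0], [15, 0, 0, 0.3, 0, 0, 0], [15, 0, 0, 0.2, 0, 0, 0], [15, 0, 0, 0.1, 0, 0, 0], [15, 0, 0, 0.1, 0, 0, 0], [15, 0, 0, 0, 0, 0, 0]],
])

```text
clock: 19.1
ee_pos: [0.5685, -0.0783, 0.0196]
tool_rot: [0.687, 0.727, -0.0, -0.0]
contact_force: [-0.2, 0.2, -2.1]
opening: 0.377
```

Emit:
play_rows([
  [[15, 0, 0, 0.08, 0, 0, 0], [15, 0, 0, 0.05, 0, 0, 0], [15, 0, 0, 0, 0, 0, 0]],
])

```text
clock: 19.48
ee_pos: [0.5684, -0.0784, 0.0131]
tool_rot: [0.687, 0.726, -0.0, -0.0]
contact_force: [-1.0, 0.3, -2.7]
opening: 0.379
```

Emit:
play_rows([
  [[15, 0, 0, 0.04, 0, 0, 0], [15, 0, 0, 0, 0, 0, 0]],
])

```text
clock: 19.73
ee_pos: [0.5688, -0.0784, 0.0124]
tool_rot: [0.687, 0.726, 0.0, 0.0]
contact_force: [-1.9, 0.7, 2.7]
opening: 0.376
```

Emit:
play_rows([
  [[60, 0, 0, 0, 0, 0, 0], [60, 0, 0, 0, 0, 0, 0], [60, 0, 0, 0, 0, 0, 0], [60, 0, 0, 0, 0, 0, 0], [60, 0, 0, -0.5, 0, 0, 0], [60, 0, 0, -1, 0, 0, 0], [60, 0, 0, -1, 0, 0, 0], [60, 0, 0, -1, 0, 0, 0], [60, 0, 0, -1, 0, 0, 0], [60, 0, 0, 0, 0, 0, 0]],
])

```text
clock: 20.98
ee_pos: [0.5702, -0.0787, 0.2421]
tool_rot: [0.687, 0.726, 0.003, 0.004]
contact_force: [0.0, -0.0, 0.4]
opening: 0.685
```

Run:
```python
from h import *
s=st()
w=arm.capture("wrist");t=arm.capture("top");c=arm.capture("scene")
cv2.imwrite("pics/w8.png",w["img"]);cv2.imwrite("pics/s8.png",c["img"])
for n,k in (("w",w),("t",t),("s",c)):
    for th,z in (("hub",.126),("crank_mid",.126),("blade",.062)):
        for q in arm.landmark_of(th,k)[:1]: print(n,th,np.round(q["at"],1),round(q["score"],2),atz(k,q["at"],z).round(4))
a=cv2.resize(w["img"][0:300,220:420],(400,600))
x,y=proj(c,[.56,.16,.1]).astype(int)
b=cv2.resize(c["img"][140:290,250:400],(400,400)); b=np.vstack([b,np.zeros((200,400,3),np.uint8)])
b[400:,:]=cv2.resize(t["img"][170:230,230:350],(400,200))
cv2.imwrite("pics/v8.png",np.hstack([a,b]))
```

```text
t 20.98 p [ 0.5702 -0.0787  0.2421] yaw 0.0556 tilt [ 0.0092 -0.0018] F [ 0.01 -0.04  0.4 ] open 60.3 q [-0.2   0.03  1.19  0.    1.91 -0.25]
w crank_mid [310.6 289.3] 0.66 [ 0.5682 -0.1826  0.126 ]
w blade [317.4 173.3] 0.88 [ 0.5696 -0.0771  0.062 ]
t hub [257.7 201.9] 0.8 [0.5603 0.1563 0.126 ]
t crank_mid [267.4 191.9] 0.52 [0.5901 0.1304 0.126 ]
t blade [340.5 206.1] 0.81 [ 0.568  -0.0804  0.062 ]
s hub [354.8 159.3] 0.72 [0.5476 0.1616 0.126 ]
s crank_mid [364. 171.] 0.48 [0.5954 0.1382 0.126 ]
s blade [318.7 227.2] 0.7 [ 0.5702 -0.0771  0.062 ]
```

View pics/v8.png

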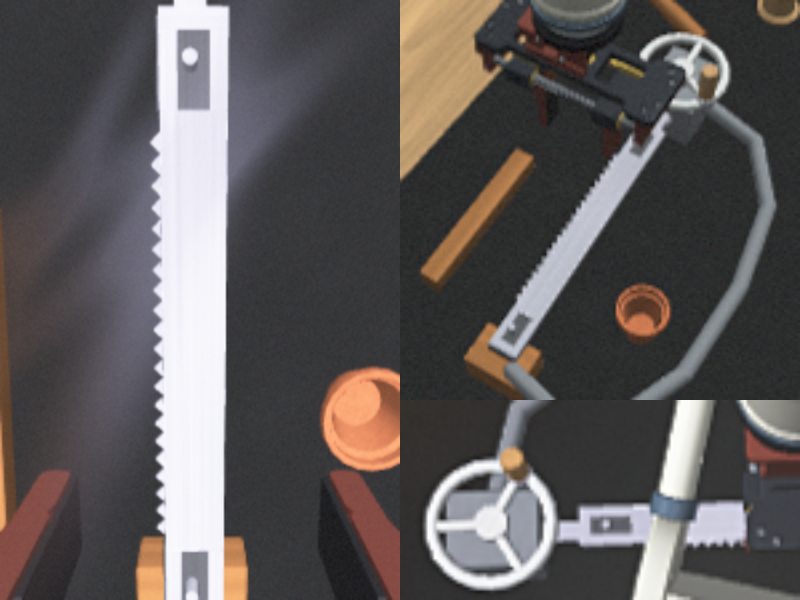

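```bash
python3 -c "
from h import *
rows([.585,.125,.2],.0558,5,60)"
```

```text
[60.0, 0.81, 0.11, 0.14, -0.0, -0.0, -0.0],
[60.0, 0.81, 0.11, 0.15, -0.0, -0.0, -0.0],
[60.0, 0.81, 0.11, 0.14, -0.0, -0.0, -0.0],
[60.0, 0.81, 0.11, 0.15, -0.0, -0.0, -0.0],
[60.0, 0.8, 0.12, 0.14, -0.01, -0.0, -0.0],
end [0.5852 0.1249 0.2   ]
```

Emit:
play_rows([
  [[60, 0.81, 0.11, 0.14, 0, 0, 0], [60, 0.81, 0.11, 0.14, 0, 0, 0], [60, 0.81, 0.11, 0.14, 0, 0, 0], [60, 0.81, 0.11, 0.14, 0, 0, 0], [60, 0.81, 0.11, 0.14, 0, 0, 0], [60, 0, 0, 0, 0, 0, 0], [60, 0, 0, 0, 0, 0, 0], [60, 0, 0, 0, 0, 0, 0]],
])

```text
clock: 22.58
ee_pos: [0.585, 0.1242, 0.2018]
tool_rot: [0.688, 0.726, 0.0, 0.0]
contact_force: [0.1, -0.2, 0.4]
opening: 0.686
```

```bash
cat > cr.py <<'E'
from h import *
st()
w=arm.capture("wrist");cv2.imwrite("pics/w9.png",w["img"])
for th,z in (("hub",.126),("crank_mid",.126)):
    for q in arm.landmark_of(th,w)[:2]: print(th,np.round(q["at"],1),round(q["score"],2),atz(w,q["at"],z).round(4))
    for q in arm.cut_out(th,w)[:1]:
        ys,xs=np.nonzero(q["mask"]);print("mask",len(xs),xs.min(),xs.max(),ys.min(),ys.max())
# orange-brown handle by colour
h=cv2.cvtColor(w["img"],cv2.COLOR_BGR2HSV);m=cv2.inRange(h,(8,90,90),(25,255,255))
n,l,s,c=cv2.connectedComponentsWithStats(m)
for i in np.argsort(-s[1:,4])[:3]+1: print(s[i],c[i])
print("pred hub",proj(w,[.5547,.16,.126]),"crank top/bottom",proj(w,[.598,.136,.150]),proj(w,[.598,.136,.102]))
E
python3 cr.py
```

```text
t 22.57 p [0.585  0.1242 0.2018] yaw 0.0541 tilt [ 0.0007 -0.0002] F [ 0.08 -0.2   0.39] open 60.3 q [ 0.15  0.09  1.21 -0.    1.84  0.1 ]
hub [280.1 150.9] 0.93 [0.5524 0.1611 0.126 ]
mask 17319 219 462 76 291
crank_mid [339.5 183.7] 0.88 [0.6003 0.1376 0.126 ]
crank_mid [278.  149.4] 0.54 [0.5507 0.1622 0.126 ]
mask 810 324 353 165 200
[    0     0   101   305 21003] [ 42.68556873 152.18992525]
[  544   146    96   158 10651] [597.26682941 219.48849873]
[ 216  346  405   54 7397] [424.32891713 386.74935785]
pred hub [283.05681451 152.51381427] crank top/bottom [338.06468154 192.55811686] [335.11014109 179.60007734]
```

View pics/w9.png

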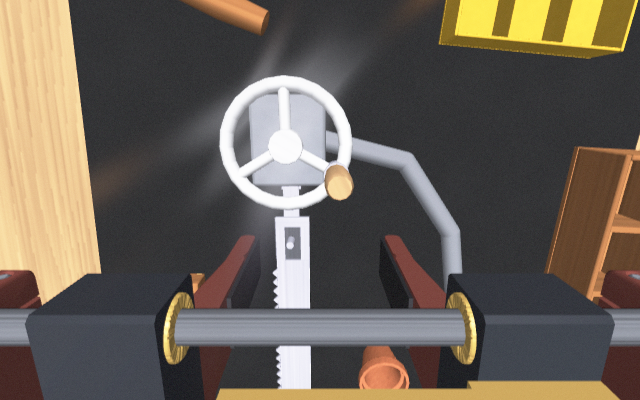

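Run:
```python
from h import *
w=arm.capture("wrist")
print("hubtop",atz(w,(285,146),.098),"rim",atz(w,(285.5,142.5),.09))
print("crank top",atz(w,(340,186.5),.150),atz(w,(338.7,182.5),.126))
H=np.array([.5542,.1605]);
rows([.5988,.1372,.125],.0541,2,60)
```

```text
hubtop [0.55339796 0.16260749 0.098     ] rim [0.55302136 0.16479607 0.09      ]
crank top [0.59894629 0.14119562 0.15      ] [0.59945252 0.13916057 0.126     ]
[60.0, 0.12, 0.15, 0.77, 0.0, -0.0, 0.0],
[60.0, 0.11, 0.14, 0.76, 0.0, -0.0, 0.01],
end [0.5987 0.1371 0.125 ]
```

Emit:
play_rows([
  [[60, 0.14, 0.14, 0.8, 0, 0, 0], [60, 0.14, 0.14, 0.8, 0, 0, 0], [60, 0, 0, 0.4, 0, 0, 0], [60, 0, 0, 0.44, 0, 0, 0], [60, 0, 0, 0, 0, 0, 0], [60, 0, 0, 0, 0, 0, 0]],
])

```text
clock: 23.62
ee_pos: [0.5985, 0.14, 0.081]
tool_rot: [0.687, 0.726, 0.001, 0.001]
contact_force: [1.0, 0.9, -0.8]
opening: 0.681
```

Emit:
play_rows([
  [[10, 0, 0, 0, 0, 0, 0], [10, 0, 0, 0, 0, 0, 0], [10, 0, 0, 0, 0, 0, 0], [10, 0, 0, 0, 0, 0, 0], [10, 0, 0, 0, 0, 0, 0], [10, 0, 0, 0, 0, 0, 0], [10, 0, 0, 0, 0, 0, 0]],
], squeeze=40)

```text
clock: 24.5
ee_pos: [0.5985, 0.1401, 0.0795]
tool_rot: [0.687, 0.726, 0.001, 0.0]
contact_force: [5.7, 0.6, -1.1]
opening: 0.235
```

```bash
cat > arc.py <<'E'
from h import *
import sys
# arc rows about hub from commanded point; args: start angle, total, n
H=np.array([.5540,.1615]); r=.0502
s=st(); p=np.array(s["ee_pos"])[:2]-H; F=np.array(s["contact_force"])[:2]
a=np.arctan2(p[1],p[0]); rad=p/np.linalg.norm(p); tan=np.array([rad[1],-rad[0]])
print("ang",a.round(3),"r",np.linalg.norm(p).round(4),"push",-(F@tan).round(2),"radial F",(F@rad).round(2))
if len(sys.argv)>1:
    a0=float(sys.argv[1]);tot=float(sys.argv[2]);n=int(sys.argv[3]); yaw=.0541
    c,sn=np.cos(yaw),np.sin(yaw); tx=np.array([-sn,c]);ty=np.array([c,sn])
    for i in range(n):
        d=r*(np.array([np.cos(a0-tot*(i+1)/n),np.sin(a0-tot*(i+1)/n)])-np.array([np.cos(a0-tot*i/n),np.sin(a0-tot*i/n)]))/.05
        print([10,round(d@tx,3),round(d@ty,3),0,0,0,0],end=", ")
    print("->",a0-tot)
E
python3 arc.py -.4636 .6 6
```

```text
t 24.5 p [0.5985 0.1401 0.0795] yaw 0.0555 tilt [0.0013 0.0001] F [ 5.7   0.6  -1.08] open 20.7 q [ 0.17  0.13  1.37 -0.    1.63  0.12]
ang -0.448 r 0.0494 push 3.01 radial F 4.88
[10, np.float64(-0.085), np.float64(-0.054), 0, 0, 0, 0], [10, np.float64(-0.079), np.float64(-0.062), 0, 0, 0, 0], [10, np.float64(-0.072), np.float64(-0.07), 0, 0, 0, 0], [10, np.float64(-0.065), np.float64(-0.077), 0, 0, 0, 0], [10, np.float64(-0.057), np.float64(-0.083), 0, 0, 0, 0], [10, np.float64(-0.048), np.float64(-0.088), 0, 0, 0, 0], -> -1.0636
```

Emit:
play_rows([
  [[10, -0.085, -0.054, 0, 0, 0, 0], [10, -0.079, -0.062, 0, 0, 0, 0], [10, -0.072, -0.07, 0, 0, 0, 0], [10, -0.065, -0.077, 0, 0, 0, 0], [10, -0.057, -0.083, 0, 0, 0, 0], [10, -0.048, -0.088, 0, 0, 0, 0]],
])

```text
clock: 25.25
ee_pos: [0.5796, 0.1191, 0.0795]
tool_rot: [0.687, 0.727, 0.002, 0.001]
contact_force: [11.4, 2.2, -3.3]
opening: 0.237
```

```bash
python3 arc.py -1.0636 .5 5|sed 's/np.float64//g'
```

```text
t 25.25 p [0.5796 0.1191 0.0795] yaw 0.0557 tilt [0.0052 0.0012] F [11.38  2.24 -3.32] open 20.9 q [0.14 0.07 1.45 0.   1.62 0.09]
ang -1.028 r 0.0495 push 10.91 radial F 3.96
[10, (-0.039), (-0.092), 0, 0, 0, 0], [10, (-0.03), (-0.096), 0, 0, 0, 0], [10, (-0.02), (-0.098), 0, 0, 0, 0], [10, (-0.01), (-0.1), 0, 0, 0, 0], [10, (-0.0), (-0.1), 0, 0, 0, 0], -> -1.5636
```

Emit:
play_rows([
  [[10, -0.039, -0.092, 0, 0, 0, 0], [10, -0.03, -0.096, 0, 0, 0, 0], [10, -0.02, -0.098, 0, 0, 0, 0], [10, -0.01, -0.1, 0, 0, 0, 0], [10, 0, -0.1, 0, 0, 0, 0]],
])

```text
clock: 25.88
ee_pos: [0.5554, 0.1118, 0.0795]
tool_rot: [0.687, 0.726, 0.001, 0.002]
contact_force: [12.7, -0.1, -3.1]
opening: 0.238
```

```bash
python3 arc.py -1.5636 .5 5|sed 's/np.float64//g'
```

```text
t 25.88 p [0.5554 0.1118 0.0795] yaw 0.0549 tilt [ 0.0047 -0.0005] F [12.66 -0.09 -3.13] open 20.9 q [ 0.14  0.    1.51 -0.    1.62  0.08]
ang -1.543 r 0.0497 push 12.65 radial F 0.44
[10, (0.01), (-0.1), 0, 0, 0, 0], [10, (0.02), (-0.098), 0, 0, 0, 0], [10, (0.029), (-0.096), 0, 0, 0, 0], [10, (0.039), (-0.093), 0, 0, 0, 0], [10, (0.048), (-0.088), 0, 0, 0, 0], -> -2.0636
```

Emit:
play_rows([
  [[10, 0.01, -0.1, 0, 0, 0, 0], [10, 0.02, -0.098, 0, 0, 0, 0], [10, 0.029, -0.096, 0, 0, 0, 0], [10, 0.039, -0.093, 0, 0, 0, 0], [10, 0.048, -0.088, 0, 0, 0, 0]],
])

```text
clock: 26.5
ee_pos: [0.5312, 0.1171, 0.0795]
tool_rot: [0.688, 0.726, 0.001, 0.002]
contact_force: [11.6, -3.7, -3.6]
opening: 0.235
```

```bash
python3 arc.py -2.0636 .3 3|sed 's/np.float64//g'
```

```text
t 26.5 p [0.5312 0.1171 0.0795] yaw 0.0543 tilt [ 0.0044 -0.0019] F [11.61 -3.73 -3.63] open 20.7 q [ 0.16 -0.06  1.57 -0.    1.62  0.1 ]
ang -2.046 r 0.05 push 12.03 radial F -1.99
[10, (0.056), (-0.083), 0, 0, 0, 0], [10, (0.064), (-0.077), 0, 0, 0, 0], [10, (0.072), (-0.07), 0, 0, 0, 0], -> -2.3636
```

Emit:
play_rows([
  [[10, 0.056, -0.083, 0, 0, 0, 0], [10, 0.064, -0.077, 0, 0, 0, 0], [10, 0.072, -0.07, 0, 0, 0, 0]],
])

```text
clock: 26.88
ee_pos: [0.5191, 0.1255, 0.0795]
tool_rot: [0.688, 0.726, 0.0, 0.003]
contact_force: [11.0, -5.0, -3.3]
opening: 0.236
```

```bash
python3 arc.py -2.3636 .3 3|sed 's/np.float64//g'
```

```text
t 26.88 p [0.5191 0.1255 0.0795] yaw 0.0538 tilt [ 0.0042 -0.0029] F [11.   -5.04 -3.3 ] open 20.8 q [ 0.18 -0.08  1.6  -0.    1.63  0.12]
ang -2.34 r 0.0501 push 11.4 radial F -4.03
[10, (0.078), (-0.063), 0, 0, 0, 0], [10, (0.084), (-0.054), 0, 0, 0, 0], [10, (0.089), (-0.046), 0, 0, 0, 0], -> -2.6635999999999997
```

Emit:
play_rows([
  [[10, 0.078, -0.063, 0, 0, 0, 0], [10, 0.084, -0.054, 0, 0, 0, 0], [10, 0.089, -0.046, 0, 0, 0, 0]],
])

```text
clock: 27.25
ee_pos: [0.5101, 0.1369, 0.0795]
tool_rot: [0.688, 0.726, -0.0, 0.003]
contact_force: [9.2, -7.0, -3.0]
opening: 0.232
```

```bash
python3 arc.py -2.6636 .3 3|sed 's/np.float64//g'
```

```text
t 27.25 p [0.5101 0.1369 0.0795] yaw 0.0534 tilt [ 0.0036 -0.0041] F [ 9.22 -6.99 -3.04] open 20.4 q [ 0.2  -0.1   1.61 -0.    1.63  0.15]
ang -2.631 r 0.0503 push 10.6 radial F -4.63
[10, (0.093), (-0.037), 0, 0, 0, 0], [10, (0.097), (-0.027), 0, 0, 0, 0], [10, (0.099), (-0.017), 0, 0, 0, 0], -> -2.9636
```

Emit:
play_rows([
  [[10, 0.093, -0.037, 0, 0, 0, 0], [10, 0.097, -0.027, 0, 0, 0, 0], [10, 0.099, -0.017, 0, 0, 0, 0]],
])

```text
clock: 27.62
ee_pos: [0.5048, 0.1505, 0.0795]
tool_rot: [0.688, 0.726, -0.001, 0.003]
contact_force: [7.6, -9.7, -0.5]
opening: 0.242
```

```bash
python3 arc.py -2.9636 .3 3|sed 's/np.float64//g'
```

```text
t 27.62 p [0.5048 0.1505 0.0795] yaw 0.053 tilt [ 0.0023 -0.0054] F [ 7.57 -9.72 -0.52] open 21.3 q [ 0.23 -0.1   1.61 -0.01  1.63  0.18]
ang -2.921 r 0.0504 push 11.14 radial F -5.26
[10, (0.1), (-0.007), 0, 0, 0, 0], [10, (0.1), (0.003), 0, 0, 0, 0], [10, (0.1), (0.013), 0, 0, 0, 0], -> -3.2636
```

Emit:
play_rows([
  [[10, 0.1, -0.007, 0, 0, 0, 0], [10, 0.1, 0.003, 0, 0, 0, 0], [10, 0.1, 0.013, 0, 0, 0, 0]],
])

```text
clock: 28.0
ee_pos: [0.5036, 0.1648, 0.0794]
tool_rot: [0.688, 0.725, -0.002, 0.002]
contact_force: [3.0, -12.0, 1.8]
opening: 0.236
```

```bash
python3 arc.py -3.2636 .3 3|sed 's/np.float64//g'
```

```text
t 28.0 p [0.5036 0.1648 0.0794] yaw 0.0526 tilt [ 0.0001 -0.0068] F [  3.04 -11.99   1.84] open 20.8 q [ 0.26 -0.09  1.6  -0.01  1.63  0.2 ]
ang 3.077 r 0.0505 push 11.77 radial F -3.81
[10, (0.098), (0.022), 0, 0, 0, 0], [10, (0.095), (0.032), 0, 0, 0, 0], [10, (0.091), (0.041), 0, 0, 0, 0], -> -3.5635999999999997
```

Emit:
play_rows([
  [[10, 0.098, 0.022, 0, 0, 0, 0], [10, 0.095, 0.032, 0, 0, 0, 0], [10, 0.091, 0.041, 0, 0, 0, 0]],
])

```text
clock: 28.38
ee_pos: [0.5064, 0.1788, 0.0794]
tool_rot: [0.688, 0.725, -0.004, 0.002]
contact_force: [-2.5, -13.6, 3.4]
opening: 0.236
```

```bash
python3 arc.py -3.5636 .2 2|sed 's/np.float64//g'
```

```text
t 28.38 p [0.5064 0.1788 0.0794] yaw 0.0526 tilt [-0.0026 -0.0077] F [ -2.54 -13.59   3.4 ] open 20.8 q [ 0.28 -0.07  1.58 -0.01  1.63  0.23]
ang 2.793 r 0.0506 push 13.64 radial F -2.25
[10, (0.087), (0.05), 0, 0, 0, 0], [10, (0.081), (0.059), 0, 0, 0, 0], -> -3.7636000000000003
```

Emit:
play_rows([
  [[10, 0.087, 0.05, 0, 0, 0, 0], [10, 0.081, 0.059, 0, 0, 0, 0]],
])

```text
clock: 28.62
ee_pos: [0.5105, 0.1875, 0.0794]
tool_rot: [0.688, 0.726, -0.004, 0.001]
contact_force: [-5.8, -14.2, 5.2]
opening: 0.23
```

```bash
python3 arc.py -3.7636 .2 2|sed 's/np.float64//g'
```

```text
t 28.62 p [0.5105 0.1875 0.0794] yaw 0.0529 tilt [-0.0046 -0.0078] F [ -5.8  -14.25   5.23] open 20.2 q [ 0.29 -0.05  1.56 -0.01  1.63  0.24]
ang 2.604 r 0.0507 push 15.21 radial F -2.32
[10, (0.075), (0.067), 0, 0, 0, 0], [10, (0.068), (0.074), 0, 0, 0, 0], -> -3.9636
```

Emit:
play_rows([
  [[10, 0.075, 0.067, 0, 0, 0, 0], [10, 0.068, 0.074, 0, 0, 0, 0]],
])

```text
clock: 28.88
ee_pos: [0.5162, 0.1952, 0.0794]
tool_rot: [0.688, 0.726, -0.005, 0.0]
contact_force: [-9.2, -14.0, 6.8]
opening: 0.236
```

```bash
python3 arc.py -3.9636 .05 1|sed 's/np.float64//g'
```

```text
t 28.88 p [0.5162 0.1952 0.0794] yaw 0.0533 tilt [-0.0066 -0.0075] F [ -9.21 -14.03   6.82] open 20.8 q [ 0.3  -0.02  1.54 -0.01  1.63  0.25]
ang 2.413 r 0.0506 push 16.6 radial F -2.48
[10, (0.031), (0.039), 0, 0, 0, 0], -> -4.0136
```

Emit:
play_rows([
  [[10, 0, 0, 0, 0, 0, 0], [10, 0, 0, 0, 0, 0, 0]],
])

```text
clock: 29.12
ee_pos: [0.5167, 0.1957, 0.0794]
tool_rot: [0.688, 0.726, -0.004, 0.0]
contact_force: [-7.1, -10.9, 6.4]
opening: 0.235
```

```bash
python3 arc.py
```

```text
t 29.12 p [0.5167 0.1957 0.0794] yaw 0.0536 tilt [-0.0053 -0.0064] F [ -7.13 -10.88   6.39] open 20.7 q [ 0.3  -0.02  1.54 -0.    1.63  0.25]
ang 2.399 r 0.0506 push 12.84 radial F -2.11
```

Emit:
play_rows([
  [[10, 0.061, 0.08, 0, 0, 0, 0]],
])

```text
clock: 29.25
ee_pos: [0.5195, 0.1985, 0.0793]
tool_rot: [0.688, 0.726, -0.005, -0.0]
contact_force: [-10.8, -12.6, 7.8]
opening: 0.236
```

```bash
python3 arc.py
```

```text
t 29.25 p [0.5195 0.1985 0.0793] yaw 0.0534 tilt [-0.0076 -0.0073] F [-10.76 -12.6    7.82] open 20.7 q [ 0.31 -0.01  1.53 -0.    1.64  0.25]
ang 2.321 r 0.0506 push 16.46 radial F -1.88
```

Emit:
play_rows([
  [[45, 0, 0, 0, 0, 0, 0], [45, 0, 0, 0, 0, 0, 0], [45, 0, 0, 0, 0, 0, 0], [45, 0, 0, 0, 0, 0, 0], [45, 0, 0, -0.4, 0, 0, 0], [45, 0, 0, -1, 0, 0, 0], [45, 0, 0, -1, 0, 0, 0], [45, 0, 0, -0.4, 0, 0, 0], [45, 0, 0, 0, 0, 0, 0], [45, 0, 0, 0, 0, 0, 0]],
])

```text
clock: 30.5
ee_pos: [0.5224, 0.2024, 0.2186]
tool_rot: [0.687, 0.726, -0.001, -0.0]
contact_force: [-0.5, -1.1, -0.0]
opening: 0.515
```

Run:
```python
from h import *
st(); H=np.array([.5540,.1615])
for n in ("wrist","scene","top"):
    c=arm.capture(n); cv2.imwrite(f"pics/{n}_end.png",c["img"])
    for th,z in (("blade",.062),("crank_mid",.126),("hub",.126),("clay_pot",0),("spool",0),("weeder",0),("can",0)):
        for q in arm.landmark_of(th,c)[:1]:
            X=atz(c,q["at"],z);print(n,th,round(q["score"],2),X.round(4), np.arctan2(*(X[:2]-H)[::-1]).round(2) if th=="crank_mid" else "")
```

```text
t 30.5 p [0.5224 0.2024 0.2186] yaw 0.0556 tilt [-0.0011 -0.0004] F [-0.54 -1.08 -0.03] open 45.4 q [ 0.31 -0.01  1.28 -0.    1.87  0.25]
wrist blade 0.93 [ 0.5692 -0.0708  0.062 ] 
wrist crank_mid 0.63 [0.5186 0.1992 0.126 ] 2.32
wrist hub 0.78 [0.5504 0.1609 0.126 ] 
wrist clay_pot 0.64 [0.3814 0.3213 0.    ] 
wrist weeder 0.68 [0.3806 0.3203 0.    ] 
scene blade 0.68 [ 0.5697 -0.0666  0.062 ] 
scene crank_mid 0.5 [0.5269 0.1987 0.126 ] 2.2
scene hub 0.93 [0.5504 0.1587 0.126 ] 
scene clay_pot 0.62 [ 0.6729 -0.1169  0.    ] 
scene spool 0.55 [0.5635 0.412  0.    ] 
scene weeder 0.59 [0.3754 0.3267 0.    ] 
scene can 0.59 [ 0.55   -0.4826  0.    ] 
top blade 0.95 [ 0.5691 -0.0745  0.062 ] 
top crank_mid 0.21 [0.5494 0.3488 0.126 ] 1.6
top hub 0.81 [0.555  0.1617 0.126 ] 
top clay_pot 0.75 [ 0.6763 -0.106   0.    ] 
top spool 0.62 [0.5785 0.3855 0.    ] 
top can 0.15 [ 0.5987 -0.2157  0.    ]
```

```bash
python3 -c "
from h import *
print(arm.job_done()); st()"
```

```text
the job is handed in; nothing more can be done
None
the job is handed in; nothing more can be done
```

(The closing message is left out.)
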